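# Load a charged cylinder cell into a spring-contact test holder

## Robot

A 6-joint arm with a two-finger parallel gripper is mounted at the origin on a cart in front of the work surface, level with it; the furniture and walls round the work are solid. World frame = base frame: x ahead of the robot, y to its left, z up, the work surface at z = 0. Lengths are in m, angles in rad, forces in N, time in s.
With the tool pointing down it reaches from about 0.35 to 0.775 m from the base axis. Payload 5.5 kg.
Tool frame: the origin (TCP) lies at the very end of the fingers, on their centre line; the grasp point (between the pads) lies env.hold_point_z behind it (env.hold_point_z is the distance from the TCP to the grasp point, in m); z points along the fingers, y is the line along which they close (so a half turn about z gives the same grasp; the last joint's range is limited). The gripper opens to 85 mm and grips with 20 to 120 N. Pads are 22 mm wide; open, the fingers measure 114 mm over their backs; the gripper's body (76 mm by 85 mm) begins 54 mm behind the grasp point. The pads swing forward as they close: fully open they stand 13 mm farther back than shut.
Start: joints at [1.103, 0.313, 0.046, 1.304, 0, 1.431], TCP at [0.185, 0.544, 0.231] pointing down, gripper open.
Joint ranges: [-2.76, 2.76], [-0.86, 1.69], [-1.03, 1.26], [-2.2, 2.34], [-1.47, 1.5], [-3.14, 3.14]. Speed limits (rad/s): [2.57, 2.57, 3.14, 3.14, 3.14, 3.14].

## Interface

Orientations are given as a unit quaternion [w, x, y, z].
In Python, from workcell import env gives the robot as it stands.
- The arm moves only by the tool carry_out, never from a script. Its argument "steps" is a list of rows, each a list of 3 entries, a list of its own where there are three numbers: the turn, a rotation vector about the tool's x, y, z in degrees, then the shift along the tool's x, y, z in cm, then the closure in counts, from 0 (fully open) to 255 (shut). A call has exactly 8 rows; each row is the pose to reach, as a shift and turn from the pose commanded when the call began, along the tool's axes at that moment; what a row does not reach only later rows make up. A row lasts 1/8 s, in which the tool goes at most 62.5 mm and 10.7 degrees, less where a joint would pass 70% of its speed; a pose out of reach is approached as far as the arm can. A call with a gripper value outside its range is refused whole. The fingers move at their own pace and stop on an object; "force" is the grip in N (left out, the last holds). Time passes only in rows, so rows that repeat a pose let the fingers close, or fill a call up. It gives the time, the measured TCP pose, the force, the opening and the grip force at its end, in the units of the state.
- env.get_state(): the state, without advancing time (a new reading comes with each control period).
- env.read_camera(name): name is "scene" or "top" or "wrist"; returns (picture, depth): 480x640x3 uint8, red, green, blue; 480x640 float32, m along the optical axis (not along the pixel's ray), 0 where there is no reading.
- env.get_calibration(name): a dict with "fx", "fy", "cx", "cy" (pixels), "origin" and "orientation" of the camera in the world. Camera axes: x right, y up, looking along -z (the intrinsics and any distortion apply to the point x, -y, -z); pixel columns grow to the right and rows downward; lengths in m; the calibration is good to about 2 mm. A picture is of the moment at which its call begins: read the wrist's pose just before it. get_calibration takes no time and is no camera call; for the wrist camera it gives the pose at the moment of the call.
- env.hand_in(): hands the job in; it is judged then, once.
The state is a dict: "clock": time; "joint_pos": joint angles; "qvel": joint speeds; "tau": joint torques, N m; "tcp_pos": TCP position; "orientation": TCP orientation; "wrist_force": force on the tool from outside, world axes, zero at the start; "ft_torque": the same for the moment, N m; "finger_gap": finger opening in m; "grip_force": force on a finger pad.
Only numpy, scipy, OpenCV 4.12 (cv2) and the standard library are available. Lean on these libraries where they do the work, as an engineer would, in place of code of your own. Each camera call takes 0.05 s, during which the arm holds its last target. There are 200 camera calls.

## Task

Load the charged cell (green wrap) from the blue tray into the cell holder: with its button end raised, push its flat end back against the brass spring contact without ramming the contact to its stop, then press the button end down behind the fixed contact plate and into the steel clip until the cell lies fully home, level and held between both contacts. Be gentle with the holder, and leave the spent cell (orange wrap), the marker, the screwdriver and the caliper where they are.

Things in the scene. Friction and masses are not known exactly. Their poses are not given: they have to be found in the camera images.
- cell_center (a point): Centre of the charged cell: green cylinder, 26 mm diameter, 65 mm long with its button, 90 g, lying level in one bay of the blue tray (axis 26 mm above the bench; which bay varies). Its x axis runs along the cell towards the FLAT steel end; a black band and the button (9 mm diameter, 1 mm high) are at the other end.
- cell_button (a point): Tip of the charged cell's button, 32.5 mm from its centre along -x.
- holder: Cell holder: a cradle clamped on a bright mounting plate 156x62x4 mm, fixed. Origin under the plate; x along the cell towards the spring contact, z up. The cradle stands on jack screws and slotted clamps, set differently each time and not measured, so feel for it: its own origin C lies 7 to 13 mm above this origin and up to 2 mm off along x. Its black base is 132x56 mm, 8 thick from C.
- contact (a joint): How far the spring contact is pressed back, m: a brass disc, 14 mm wide, facing -x, face centre at x 29.5, z 30 mm from C when free (0); 0.003 with a cell home. 2 N preload + 1.2 N/mm, stop at 8.5 mm (12.2 N). The free gap to the plate is 3 mm short of the cell, so it goes in tilted 0.38 rad, button end up; its flat end then meets the disc's rim 2.6 mm early: push until about 10 N.
- clip_a (a joint): One of the clip's two sprung steel leaves (rad, 0 shut, grows as it bends outward, under 0.03 with a cell home, 0.06 as it passes). They stand either side of the cell at x -31..-22 mm from C, beads at z 36 mm and 23 mm apart, tips z 40 mm. A cell lowered behind the plate first rests on the beads tilted 0.22 rad; some 6 to 18 N from above snap it home; press the flat end lightly too.
- clip_b (a joint): The other leaf, the same. Further from C: a home cell has its middle at x 0, its axis at z 30 and its top at z 43 mm; it lies on two grey V saddles at x 23..41 and -31..-19 (a low tongue leads up to the first from x 6), free at both sides between them for fingers. Fixed contact plate: face x -32.5, bent away over z 31, top z 35. Spring block x 41..56, to z 39 mm; posts at x -52, 63, to z 26.
- tray: Blue two-bay cell tray, 80x110 mm, base 6 mm thick, fixed. Origin on the bench under its middle. The cells lie along its x on V saddles at y = +27 and -27 mm; the middle 46 mm of their length is free at both sides for fingers, with 28 mm between the two cells.
- old_cell_center (a point): Centre of the spent cell: the same size, orange wrap, in the other bay. To be left there.
- the_marker: Marker pen with blue cap, 130 mm, on the bench at the front edge. To be left alone.
- the_screwdriver: Red screwdriver, 157 mm, on the bench at the front edge. To be left alone.
- the_caliper: Caliper, 190 mm, on the bench to the left. To be left alone.

How it is judged:
By the outcome, as a careful person would: the job done as asked, in the order asked, and still so for the second after the job is handed in, with the robot touching nothing.
It also fails if it takes over 59 s, if anything falls off the work surface, if the arm or the gripper's body presses on something with over 40 N, if the wrist force passes 120 N, or if a joint passes its speed limit or range.

## Working session

There is one attempt and no reset: what is moved stays moved. The work goes in short steps, Python scripts to look and compute and a tool call to move; the robot and the scene stay as the last step left them, time stands still between calls to the robot, and variables do not carry over. Pictures are saved under pics/ and viewed, at most 10 in all, crops included, and the job is handed in when it is done.

Besides the shell and the picture viewer there is one more tool, called after "Emit:" as name(argument=value, ...) on one line, values as JSON. carry_out: Moves the arm, as the interface text tells. Its arguments: {"type":"object","properties":{"steps":{"type":"array","items":{"type":"array"}},"force":{"type":"number"}},"required":["steps"]}

```bash
mkdir -p pics; ls; cat > h.py <<'E'
import numpy as np, cv2
from scipy.spatial.transform import Rotation as R
from workcell import env
def rot(q): return R.from_quat([q[1],q[2],q[3],q[0]])
def shot(name,fn=None):
    c=env.get_calibration(name); im,d=env.read_camera(name)
    if fn: cv2.imwrite('pics/'+fn,im[:,:,::-1])
    return c,im,d
def pts(c,d):
    v,u=np.mgrid[0:480,0:640]
    p=np.stack([(u-c['cx'])/c['fx']*d,-(v-c['cy'])/c['fy']*d,-d],-1)
    return p@rot(c['orientation']).as_matrix().T+np.array(c['origin'])
E
python3 - <<'E'
from h import *
s=env.get_state(); print(s, env.hold_point_z)
for n in('top','scene'):
    c,im,d=shot(n,n+'1.png'); print(n,c); np.savez('/tmp/'+n,im=im,d=d,P=pts(c,d))
E
```

```text
pics
{'clock': 0.0, 'joint_pos': array([ 1.10345449e+00,  3.13982693e-01,  4.49872243e-02,  1.30360702e+00,
       -6.75557876e-06,  1.43118325e+00]), 'qvel': array([-0.00100754,  0.00029877,  0.00097027, -0.00026629, -0.00064552,
       -0.00042903]), 'tau': array([ 3.20195822e-04, -4.80626285e+01,  2.98532814e+01,  1.93660503e-02,
       -2.32740840e-04, -6.23773715e-06]), 'tcp_pos': array([0.18487479, 0.54392991, 0.23042232]), 'orientation': array([-2.66654092e-04,  1.63131961e-01,  9.86603845e-01, -8.62823340e-04]), 'wrist_force': array([0.00688637, 0.71741782, 0.20856493]), 'ft_torque': array([-0.0378535 , -0.02364802,  0.00442093]), 'grip_force': 0.0, 'finger_gap': 0.08532715707746082} 0.0187
top {'fx': 622.1664262137845, 'fy': 622.1664262137845, 'cx': 315.9066007689966, 'cy': 245.32379665016558, 'origin': array([0.28575263, 0.08950404, 1.1117726 ]), 'orientation': array([ 0.70909585,  0.02924438, -0.05482458, -0.70236892])}
scene {'fx': 509.82797840913344, 'fy': 509.82797840913344, 'cx': 313.53229762013206, 'cy': 244.97767183762517, 'origin': array([ 0.17049082, -0.47102537,  0.69227284]), 'orientation': array([ 0.90818495,  0.36359937, -0.08155592, -0.19064159])}
```

View pics/top1.png

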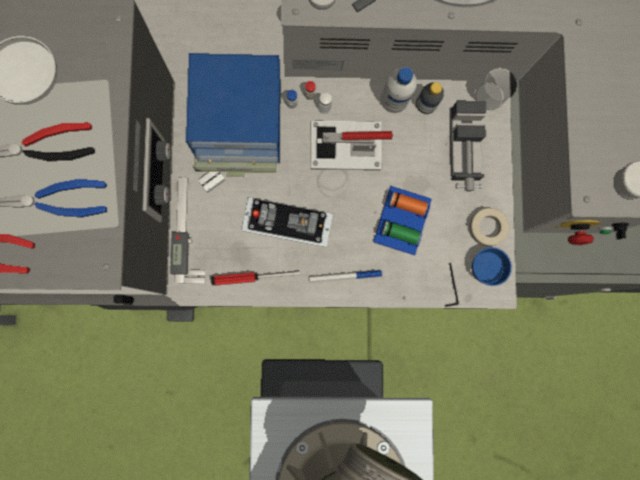

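View pics/scene1.png

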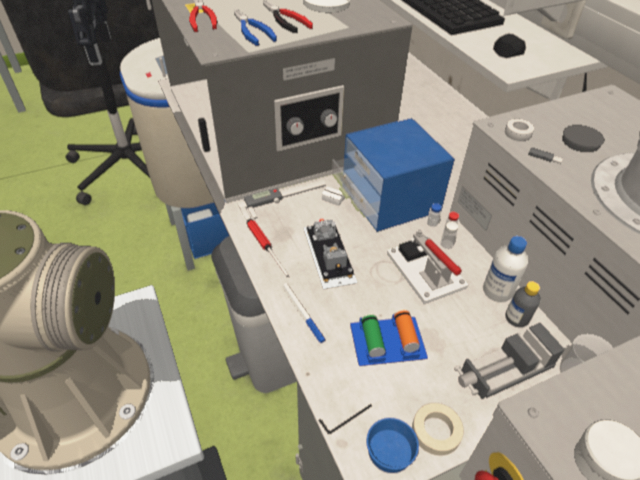

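The top view shows the holder at about (288,221), the tray at (403,220), with the green cell at (401,233) and the orange at (408,203). I'll zoom in on both and measure.

```bash
python3 - <<'E'
from h import *
t=np.load('/tmp/top.npz'); s=np.load('/tmp/scene.npz')
a=cv2.resize(t['im'][180:260,235:435],None,fx=4,fy=4,interpolation=cv2.INTER_CUBIC)
b=cv2.resize(s['im'][210:370,290:440],None,fx=1.75,fy=1.75,interpolation=cv2.INTER_CUBIC)
o=np.zeros((600,800,3),np.uint8); o[:320]=a; o[320:600,:262]=b
cv2.imwrite('pics/crop1.png',o[:,:,::-1])
for n,f in(('top',t),('scene',s)):
    im=f['im'];P=f['P'];h=cv2.cvtColor(im,cv2.COLOR_RGB2HSV)
    work=(P[...,0]>.3)&(P[...,0]<.7)&(abs(P[...,1])<.35)&(P[...,2]<.08)
    for nm,lo,hi in(('green',(45,90,40),(85,255,255)),('orange',(5,150,120),(18,255,255)),('tray',(105,150,60),(125,255,255))):
        m=(cv2.inRange(h,lo,hi)>0)&work
        k,l,st,ce=cv2.connectedComponentsWithStats(m.astype(np.uint8))
        for i in range(1,k):
            if st[i,4]>60:
                q=P[l==i]; r=cv2.minAreaRect((q[:,:2]*1000).astype(np.float32))
                print(n,nm,st[i],q.mean(0).round(4),'zmax',np.percentile(q[:,2],95).round(4),r)
    w=P[work&(P[...,1]>0.05)&(P[...,1]<.27)&(P[...,0]>.39)&(P[...,0]<.5)&(P[...,2]>.008)&(P[...,2]<.08)]
    r=cv2.minAreaRect((w[:,:2]*1000).astype(np.float32)); print(n,'holder>8mm',len(w),r)
    w=P[work&(P[...,2]<.002)];print('bench z',np.median(w[:,2]))
E
```

```text
top green [384 222  36  22 436] [ 0.4385 -0.1015  0.0353] zmax 0.0397 ((439.64666748046875, -100.72480773925781), (58.40018844604492, 25.09274673461914), 71.93770599365234)
top orange [397 195  30  20 362] [ 0.4895 -0.1173  0.0355] zmax 0.0396 ((490.7165222167969, -117.62928009033203), (51.58073043823242, 23.02511215209961), 72.57757568359375)
top tray [ 374  187   56   67 1238] [ 0.4608 -0.1008  0.0061] zmax 0.0175 ((467.08087158203125, -105.55641174316406), (77.45596313476562, 107.28800201416016), 72.9502182006836)
top tray [473 248  37  37 856] [ 0.3843 -0.2636  0.0057] zmax 0.0272 ((383.1007995605469, -258.7012634277344), (62.12385559082031, 62.3095588684082), 67.36664581298828)
top tray [358 271  23   7 106] [ 0.368  -0.0446  0.0113] zmax 0.0157 ((368.13592529296875, -44.842552185058594), (8.170622825622559, 40.49054718017578), 6.414938449859619)
top holder>8mm 2108 ((461.3697814941406, 107.40400695800781), (127.04759216308594, 57.06966018676758), 79.09392547607422)
bench z -0.0012857045758187802
scene green [362 316  23  35 480] [ 0.4382 -0.1045  0.0356] zmax 0.0391 ((440.02386
[... 421 characters left out ...]
), 89.07398986816406)
scene tray [ 351  317   76   48 1524] [ 0.4586 -0.1152  0.0067] zmax 0.0173 ((466.5798034667969, -109.54202270507812), (76.97850799560547, 106.68960571289062), 73.21784973144531)
scene tray [307 320  17  22 115] [ 0.3671 -0.05    0.0103] zmax 0.0149 ((366.5436706542969, -48.38232421875), (6.613236427307129, 43.16398239135742), 9.570834159851074)
scene tray [ 368  419   50   53 1729] [ 0.3859 -0.259   0.0098] zmax 0.0288 ((383.2328796386719, -263.3056945800781), (67.194091796875, 64.52167510986328), 61.86024856567383)
scene holder>8mm 1380 ((462.49725341796875, 105.61615753173828), (121.47496032714844, 56.44955825805664), 79.79126739501953)
bench z -0.0009706993168424605
```

View pics/crop1.png

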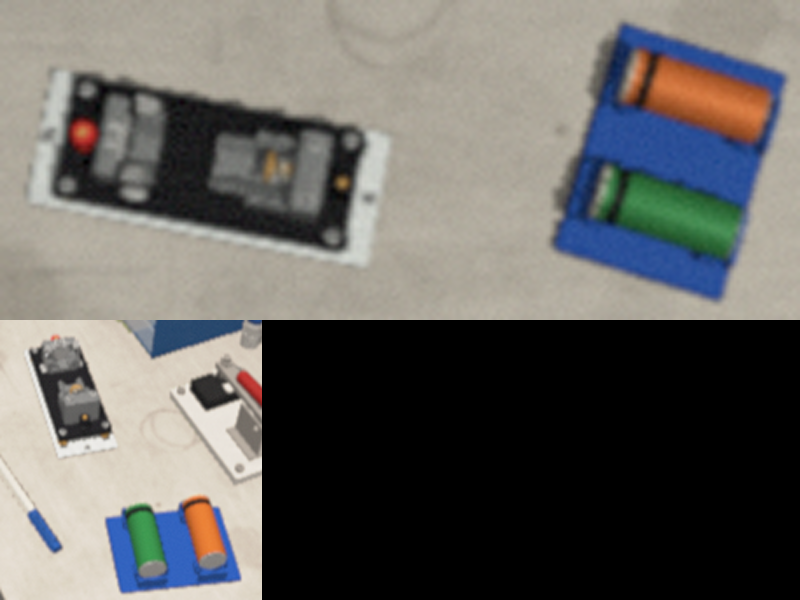

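The crop shows both cells with their black band (button) to the image left (+y) and their flat end to the right. The holder's clip and plate are on the left and its spring contact on the right, so the cell can go across without being turned round. Next I'll check the obstacles on the way.

```bash
python3 - <<'E'
from h import *
P=np.concatenate([np.load(f'/tmp/{n}.npz')['P'].reshape(-1,3) for n in('top','scene')])
for x in np.arange(.15,.5,.05):
    print(round(x,2),[ (round(float(np.percentile(q,98)),2) if len(q:=P[(abs(P[:,0]-x)<.025)&(abs(P[:,1]-y)<.025),2])>5 else None) for y in np.arange(.6,-.01,-.05)])
from math import *
s=env.get_state(); T=rot(s['orientation'])
print(T.as_matrix().round(3))
c=env.get_calibration('wrist'); print(c, T.inv().apply(np.array(c['origin'])-s['tcp_pos']), (T.inv()*rot(c['orientation'])).as_matrix().round(3))
# view pose above tray
def mv(p,yaw):
    G=R.from_euler('z',yaw,degrees=True)*R.from_euler('x',180,degrees=True)
    print('turn',(T.inv()*G).as_rotvec(degrees=True).round(2),'shift cm',(T.inv().apply(np.array(p)-s['tcp_pos'])*100).round(2))
mv([.2,.33,.25],80); mv([.44,-.10,.2],73); mv([.461,.107,.2],79.5)
E
```

```text
0.15 [-0.83, -0.83, 0.35, 0.33, -0.83, -0.83, -0.83, -0.83, -0.74, 0.0, 0.0, 0.0, 0.0]
0.2 [0.31, 0.34, 0.35, -0.83, -0.83, -0.83, -0.83, -0.83, -0.83, -0.83, -0.83, -0.83, -0.83]
0.25 [-0.83, -0.83, -0.83, -0.83, -0.83, -0.83, -0.83, -0.83, -0.83, -0.83, -0.83, -0.83, -0.83]
0.3 [0.0, 0.27, 0.17, 0.3, 0.3, 0.3, 0.3, 0.0, 0.0, 0.0, 1.11, 0.0, 0.0]
0.35 [0.3, 0.3, 0.31, 0.31, 0.3, 0.3, 0.3, 0.02, 0.02, 0.02, 0.01, 0.01, 0.01]
0.4 [0.02, 0.31, 0.31, 0.31, 0.31, 0.31, 0.3, 0.0, 0.0, 0.0, 0.0, 0.01, 0.0]
0.45 [None, 0.3, 0.3, 0.31, 0.31, 0.31, 0.3, 0.0, 0.0, 0.05, 0.03, 0.05, 0.0]
[[-0.947  0.322 -0.001]
 [ 0.322  0.947 -0.002]
 [ 0.    -0.002 -1.   ]]
{'fx': 393.62642435316127, 'fy': 393.62642435316127, 'cx': 322.4958422275487, 'cy': 243.20354254658002, 'origin': array([0.11213108, 0.56821624, 0.37378412]), 'orientation': array([ 0.80345985, -0.12468119, -0.08803564,  0.57546207])} [ 0.07674544 -0.0007107  -0.1432807 ] [[-0.     0.953  0.302]
 [ 1.     0.     0.   ]
 [ 0.     0.302 -0.953]]
turn [-9.000e-02  6.000e-02  8.122e+01] shift cm [ -8.32 -19.78  -1.92]
turn [-8.000e-02  6.000e-02  8.822e+01] shift cm [-44.88 -52.75   3.13]
turn [-9.000e-02  6.000e-02  8.172e+01] shift cm [-40.21 -32.48   3.09]
```

Emit:
carry_out(steps=[[[0, 0, 10], [-2, -3.5, -5], 0], [[0, 0, 20], [-4, -7, -10], 0], [[0, 0, 30], [-6.4, -10.9, -15], 0], [[0, 0, 40], [-10.5, -15, -15], 0], [[0, 0, 50], [-14.5, -19, -15], 0], [[0, 0, 60], [-18.5, -23, -15], 0], [[0, 0, 70], [-22.5, -27.5, -15], 0], [[0, 0, 80], [-26.1, -31.7, -15], 0]], force=40)

```text
clock: 1.1
tcp_pos: [0.3304, 0.1584, 0.3811]
orientation: [0.0, 0.761, 0.649, 0.0]
wrist_force: [0.8, 0.6, -0.5]
finger_gap: 0.0855
grip_force: 0.0
```

```bash
cat >> h.py <<'E'
def mv(p,yaw,tilt=0):
    """goal TCP p, tool x yaw, tilt about holder y (=-tool y)"""
    s=env.get_state(); T=rot(s['orientation'])
    G=R.from_euler('z',yaw,degrees=True)*R.from_euler('x',180,degrees=True)*R.from_euler('y',0-tilt,degrees=True)
    # tool y = -holder y when tool x=-holder x and z down? checked in use
    print('turn',(T.inv()*G).as_rotvec(degrees=True).round(2),'shift cm',(T.inv().apply(np.array(p)-s['tcp_pos'])*100).round(2))
def st():
    s=env.get_state(); print('t',round(s['clock'],2),'tcp',s['tcp_pos'].round(4),'F',s['wrist_force'].round(1),'gap',round(s['finger_gap'],4),'grip',round(s['grip_force'],1),'rpy',rot(s['orientation']).as_matrix().round(3).tolist())
E
python3 - <<'E'
from h import *
st(); mv([.461,.107,.17],79.5)
E
```

```text
t 1.1 tcp [0.3304 0.1584 0.3811] F [ 0.8  0.6 -0.5] gap 0.0855 grip 0.0 rpy [[0.158, 0.987, 0.0], [0.987, -0.158, 0.0], [0.0, 0.0, -1.0]]
turn [ 0.   -0.    1.39] shift cm [-3.01 13.71 21.11]
```

Emit:
carry_out(steps=[[[0, 0, 0.5], [-1, 3, 5], 0], [[0, 0, 1], [-1.5, 6, 10], 0], [[0, 0, 1.4], [-2, 9, 15], 0], [[0, 0, 1.4], [-3, 12, 20], 0], [[0, 0, 1.4], [-3, 13.7, 21.1], 0], [[0, 0, 1.4], [-3, 13.7, 21.1], 0], [[0, 0, 1.4], [-3, 13.7, 21.1], 0], [[0, 0, 1.4], [-3, 13.7, 21.1], 0]])

```text
clock: 2.1
tcp_pos: [0.4613, 0.1103, 0.1722]
orientation: [0.001, 0.767, 0.642, 0.001]
wrist_force: [0.3, 0.3, 0.5]
finger_gap: 0.0858
grip_force: 0.0
```

```bash
python3 - <<'E'
from h import *
st(); c,im,d=shot('wrist','w1.png'); P=pts(c,d); np.savez('/tmp/w1',im=im,d=d,P=P)
print(c['origin'])
mv([.44,-.10,.14],73)
E
```

```text
t 2.1 tcp [0.4613 0.1103 0.1722] F [0.3 0.3 0.5] gap 0.0858 grip 0.0 rpy [[0.176, 0.984, 0.003], [0.984, -0.176, 0.0], [0.001, 0.003, -1.0]]
[0.47461139 0.18537746 0.31549967]
turn [ 0.15 -0.05  6.87] shift cm [-21.07   1.6    3.18]
```

View pics/w1.png

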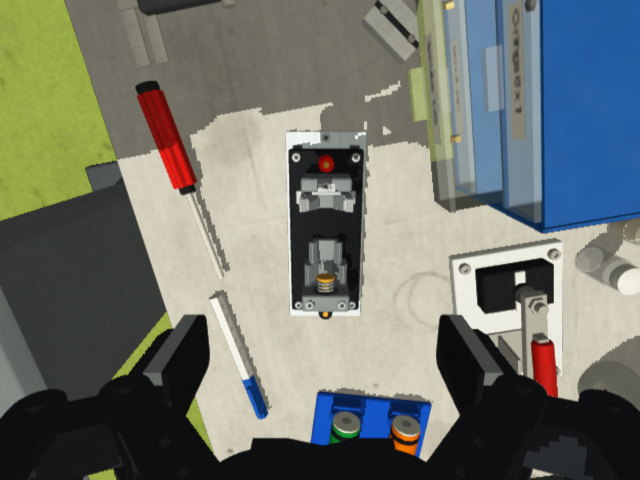

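The wrist picture shows the mounting plate from (287,131) to (361,316). The clip with the fixed contact is at about (327,190), the spring contact at (326,283), and the tray is at the bottom. I'll measure the holder and head for the tray.

```bash
python3 - <<'E'
from h import *
f=np.load('/tmp/w1.npz'); im=f['im'];P=f['P'];g=im.astype(int).sum(2)/3; sat=im.max(2).astype(int)-im.min(2)
reg=np.zeros(g.shape,bool); reg[120:325,275:375]=True
bench=P[200:300,380:430].reshape(-1,3); print('bench',np.median(bench[:,2]),bench[:,2].std())
z=P[...,2]; zb=np.median(bench[:,2])
m=reg&(z>zb+.0015)
q=P[m]; r=cv2.minAreaRect((q[:,:2]*1000).astype(np.float32)); print('all',r)
pl=reg&(g>170)&(z-zb<.0075)&(z-zb>.002)
q=P[pl]; print('plate z',np.median(q[:,2]), len(q)); r=cv2.minAreaRect((q[:,:2]*1000).astype(np.float32)); print('plate',r)
yaw=r[2] if r[1][0]>r[1][1] else r[2]-90
yaw-=180; print('yaw',yaw)
o=np.array([r[0][0]/1000,r[0][1]/1000,zb]); Rh=R.from_euler('z',yaw,degrees=True)
H=Rh.inv().apply((P-o).reshape(-1,3)).reshape(P.shape)*1000
bl=reg&(g<60)&(abs(H[...,1])<27)&(abs(H[...,0])<66)
print('base top', np.percentile(H[bl][:,2],[10,50,90]), 'x',np.percentile(H[bl][:,0],[.5,99.5]),'y',np.percentile(H[bl][:,1],[.5,99.5]))
# profile along center: x vs z for |y|<3
for x in range(-76,80,2):
    s=reg&(abs(H[...,0]-x)<1)&(abs(H[...,1])<4); s2=reg&(abs(H[...,0]-x)<1)&(abs(H[...,1])>8)&(abs(H[...,1])<24)
    if s.sum(): print(x,'c',np.percentile(H[s][:,2],[5,50,95]).round(1),'s',np.percentile(H[s2][:,2],[5,50,98]).round(1) if s2.sum() else '')
np.savez('/tmp/H1',o=o,yaw=yaw)
E
```

```text
bench 0.0008269234929667302 0.015413188110053993
all ((463.11322021484375, 98.64764404296875), (174.52923583984375, 84.06439208984375), 78.34685516357422)
plate z 0.004749302479956696 1126
plate ((463.01458740234375, 96.69135284423828), (171.9400177001953, 75.79173278808594), 75.35543823242188)
yaw -104.64456176757812
base top [16.85138448 17.85630465 33.50813516] x [-65.67856615  58.17388774] y [-26.7128376   26.62727536]
-76 c [2.9 3.8 5. ] s [2.7 4.1 6.7]
-74 c [3.  3.9 5. ] s [2.7 3.8 5.4]
-72 c [2.9 4.3 4.9] s [2.7 4.  5.5]
-70 c [2.8 3.9 5.1] s [ 3.   4.3 17.3]
-68 c [ 3.3 16.1 17.8] s [ 3.  15.5 18.4]
-66 c [16.7 17.6 18.4] s [ 4.  17.4 20.2]
-64 c [17.1 18.  32.3] s [16.6 17.8 20.7]
-62 c [16.7 18.  36. ] s [16.7 18.1 34.5]
-60 c [17.2 21.6 35.9] s [16.3 17.8 35.7]
-58 c [16.6 34.  35.8] s [16.4 17.8 35.5]
-56 c [16.7 18.5 35.7] s [16.4 17.9 35.1]
-54 c [17.4 18.1 35.4] s [16.7 17.6 19.2]
-52 c [16.9 18.1 39.4] s [16.6 17.9 41. ]
-50 c [16.7 38.3 43. ] s [16.9 23.5 43. ]
-48 c [41.7 42.6 44.6] s [16.9 41.8 43.8]
-46 c [42.3 43.8 47.5] s [17.  42.3 44. ]
-44 c [41.9 43.8 46.6]
[... 1526 characters left out ...]
1] s [17.  29.7 34.8]
34 c [40.7 44.5 49. ] s [17.6 35.7 48.4]
36 c [29.3 47.5 49.4] s [17.  40.4 49.2]
38 c [47.6 48.6 49.5] s [17.2 47.8 50.3]
40 c [47.5 48.8 49.9] s [16.8 48.6 52. ]
42 c [47.8 49.  49.6] s [17.  48.6 51.6]
44 c [47.6 48.4 49.6] s [17.  48.4 51.8]
46 c [48.1 48.6 49.6] s [17.1 48.2 51.1]
48 c [47.9 48.4 49.6] s [17.  47.6 49.2]
54 c [36.5 36.5 36.5] s [16.9 18.1 19.8]
56 c [34.9 35.4 36.4] s [16.9 18.1 27.6]
58 c [33.1 35.  35.8] s [17.3 19.9 28.6]
60 c [33.7 35.4 35.6] s [17.  19.7 29.6]
62 c [34.1 35.1 35.6] s [16.7 18.3 20.2]
72 c [4.5 4.5 4.7] s [3.2 4.  5.3]
74 c [3.1 4.  4.3] s [2.9 4.  5.3]
76 c [2.6 4.  4.2] s [0.2 3.8 4.8]
78 c [-0.   0.4  1.4] s [-1.4  0.2  2.7]
```

Emit:
carry_out(steps=[[[0, 0, 1], [-4, 0.3, 0.6], 0], [[0, 0, 2], [-8, 0.6, 1.2], 0], [[0, 0, 4], [-12.5, 1, 2], 0], [[0, 0, 6], [-17, 1.4, 2.8], 0], [[0, 0, 6.9], [-20.5, 1.6, 3.2], 0], [[0, 0, 6.9], [-21.1, 1.6, 3.2], 0], [[0, 0, 6.9], [-21.1, 1.6, 3.2], 0], [[0, 0, 6.9], [-21.1, 1.6, 3.2], 0]])

```text
clock: 3.15
tcp_pos: [0.4397, -0.0998, 0.1387]
orientation: [0.0, 0.804, 0.595, 0.0]
wrist_force: [-0.9, 0.2, -0.1]
finger_gap: 0.0853
grip_force: 0.0
```

```bash
python3 - <<'E'
from h import *
st(); c,im,d=shot('wrist','w2.png'); P=pts(c,d); np.savez('/tmp/w2',im=im,d=d,P=P)
h=cv2.cvtColor(im,cv2.COLOR_RGB2HSV)
for nm,lo,hi in(('green',(45,90,40),(85,255,255)),('orange',(5,150,120),(18,255,255)),('tray',(105,150,60),(125,255,255))):
    m=(cv2.inRange(h,lo,hi)>0)&(P[...,2]<.06)&(P[...,2]>.003)
    k,l,sta,ce=cv2.connectedComponentsWithStats(m.astype(np.uint8))
    for i in range(1,k):
        if sta[i,4]>800:
            q=P[l==i]; print(nm,sta[i],cv2.minAreaRect((q[:,:2]*1000).astype(np.float32)),'z',np.percentile(q[:,2],[5,50,98]).round(4))
E
```

```text
t 3.15 tcp [ 0.4397 -0.0998  0.1387] F [-0.9  0.2 -0.1] gap 0.0853 grip 0.0 rpy [[0.292, 0.956, 0.001], [0.956, -0.292, 0.0], [0.0, 0.001, -1.0]]
green [ 308  213   38   77 2731] ((440.5415954589844, -107.86438751220703), (52.32194900512695, 25.1888427734375), 72.0809097290039) z [0.0319 0.0378 0.0403]
orange [ 386  210   42   76 2736] ((492.4131774902344, -120.87620544433594), (51.645042419433594, 24.522968292236328), 72.8738021850586) z [0.0318 0.0379 0.0403]
tray [ 182  155   44   66 1062] ((370.0167236328125, -47.23050308227539), (11.039005279541016, 45.75674819946289), 5.551816940307617) z [0.0069 0.0112 0.0168]
tray [ 287  175  156  111 8667] ((468.4108581542969, -109.02325439453125), (78.77459716796875, 109.4030532836914), 73.03633880615234) z [0.0055 0.0068 0.0201]
tray [ 273  410   84   35 1904] ((384.878173828125, -257.4816589355469), (57.94818878173828, 64.19863891601562), 57.88805389404297) z [0.0032 0.0045 0.0315]
```

View pics/w2.png

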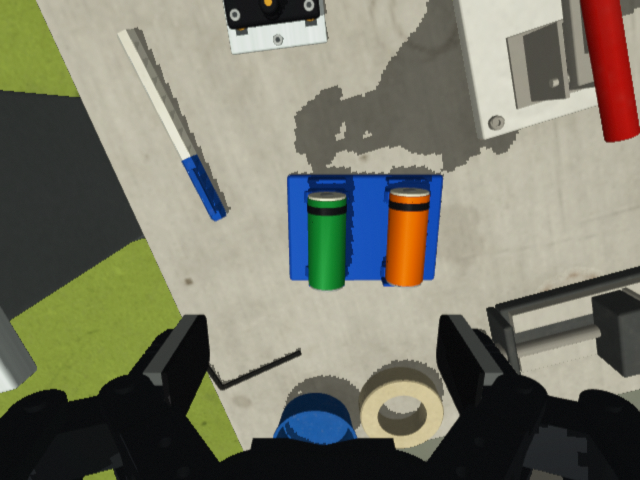

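The wrist picture shows the tray from (289,176) to (441,280), with the green cell at (327,240) and its band at the top. The tray pose and the green wrap give the same cell centre, (0.4425,-0.1013). I'll partly close the fingers so they miss the orange cell, then move over it.

Emit:
carry_out(steps=[[[0, 0, 0], [0.25, 0.15, 0.5], 130], [[0, 0, 0], [0.5, 0.3, 2], 130], [[0, 0, 0], [0.5, 0.3, 4], 130], [[0, 0, 0], [0.5, 0.3, 6], 130], [[0, 0, 0], [0.5, 0.3, 7], 130], [[0, 0, 0], [0.5, 0.3, 7], 130], [[0, 0, 0], [0.5, 0.3, 7], 130], [[0, 0, 0], [0.5, 0.3, 7], 130]])

```text
clock: 4.2
tcp_pos: [0.4444, -0.0971, 0.0689]
orientation: [0.001, 0.804, 0.594, 0.0]
wrist_force: [-0.4, 0.1, 0.2]
finger_gap: 0.0415
grip_force: 0.0
```

```bash
python3 - <<'E'
from h import *
st(); mv([.4441,-.096,.0097],73)
f=np.load('/tmp/w1.npz'); im=f['im'];P=f['P'];g=im.astype(int).sum(2)/3; z=P[...,2]
# plate: bright at 2..7.5 mm, in tight region; robust edges
reg=np.zeros(g.shape,bool); reg[122:322,282:372]=True
base=reg&(z>.0165)&(z<.0205)&(g<70)
k,l,sta,ce=cv2.connectedComponentsWithStats(base.astype(np.uint8))
i=1+np.argmax(sta[1:,4]); q=P[l==i]; r=cv2.minAreaRect((q[:,:2]*1000).astype(np.float32)); print('base',r)
for yaw in (r[2] if r[1][0]>r[1][1] else r[2]-90,):
  yaw-=180
  Rh=R.from_euler('z',yaw,degrees=True); o=np.array([r[0][0],r[0][1],0.8])/1000
  H=Rh.inv().apply((P-o).reshape(-1,3)).reshape(P.shape)*1000
  hh=H[...,2]
  def ext(n,m):
    q=H[m&reg]; print(n,len(q),'x',np.percentile(q[:,0],[1,50,99]).round(1),'y',np.percentile(q[:,1],[1,50,99]).round(1))
  ext('block top',(hh>47.3)&(hh<50)&(H[...,0]>20))
  ext('clip tips',(hh>49)&(H[...,0]<0)&(H[...,0]>-60)); ext('plate top',(hh>43.5)&(hh<46)&(abs(H[...,1])<8)&(H[...,0]<0)); ext('base',base)
  ext('silver',(hh>2.5)&(hh<6)&(g>140)); ext('tongue',(hh>22)&(hh<25)&(abs(H[...,0])<40))
  s=(g>140)&(hh>2.5)&(hh<6)&reg
  # silver edge ends per column: x extents
  for y in(-20,0,20):
    q=H[s&(abs(H[...,1]-y)<5)]; print('plate x ends',y,np.percentile(q[:,0],[.5,99.5]).round(1))
  for x in(-72,72):
    q=H[s&(abs(H[...,0]-x)<4)]; print('plate y ends',x,np.percentile(q[:,1],[1,99]).round(1))
E
```

```text
t 4.2 tcp [ 0.4444 -0.0971  0.0689] F [-0.4  0.1  0.2] gap 0.0415 grip 0.0 rpy [[0.294, 0.956, 0.001], [0.956, -0.294, -0.0], [-0.0, 0.001, -1.0]]
turn [ 0.08  0.   -0.08] shift cm [ 0.1  -0.07  5.92]
base ((462.7171325683594, 100.12181091308594), (129.86756896972656, 55.32122802734375), 79.73861694335938)
block top 667 x [38.1 44.1 51.8] y [-17.6  -0.5  16.8]
clip tips 128 x [-34.  -29.8 -25.1] y [-18.7 -14.8  18.4]
plate top 175 x [-45.5 -39.4 -36.3] y [-7.7 -0.2  7.5]
base 5874 x [-64.5  -9.7  57. ] y [-27.3  -0.4  27.2]
silver 1318 x [-76.5 -63.1  78.5] y [-31.1 -19.6  30.3]
tongue 708 x [-34.1  10.8  31.1] y [-16.1  -0.4  15. ]
plate x ends -20 [-76.5  78.6]
plate x ends 0 [-76.4 -66.9]
plate x ends 20 [-76.2  79. ]
plate y ends -72 [-30.4  29.2]
plate y ends 72 [-30.6  30.6]
```

Emit:
carry_out(steps=[[[0, 0, 0], [0.05, -0.05, 2.5], 130], [[0, 0, 0], [0.05, -0.05, 4.5], 130], [[0, 0, 0], [0.05, -0.05, 5.9], 130], [[0, 0, 0], [0.05, -0.05, 5.9], 130], [[0, 0, 0], [0.05, -0.05, 5.9], 150], [[0, 0, 0], [0.05, -0.05, 5.9], 190], [[0, 0, 0], [0.05, -0.05, 5.9], 230], [[0, 0, 0], [0.05, -0.05, 5.9], 230]], force=60)

```text
clock: 5.2
tcp_pos: [0.4436, -0.0964, 0.0102]
orientation: [0.0, 0.804, 0.594, 0.0]
wrist_force: [-2.5, 1.3, 6.2]
finger_gap: 0.0242
grip_force: 58.8
```

```bash
python3 - <<'E'
from h import *
st()
E
```

```text
t 5.2 tcp [ 0.4436 -0.0964  0.0102] F [-2.5  1.3  6.2] gap 0.0242 grip 58.8 rpy [[0.294, 0.956, 0.001], [0.956, -0.294, -0.0], [-0.0, 0.001, -1.0]]
```

```bash
cat > k.py <<'E'
from h import *
YAW=-100.26; C=np.array([463.0,103.1,9.8]); G=np.array([-5.0,0,-15.8]); D=R.from_matrix(np.diag([-1.,1,-1]))
RH=R.from_euler('z',YAW,degrees=True)
def goal(cx,cz,t,cy=0):
    Rc=RH*R.from_euler('y',t,degrees=True)
    return (C+RH.apply([cx,cy,cz])+Rc.apply(G))/1000, Rc*D
def cur():
    s=env.get_state(); T=rot(s['orientation']); Rc=RH.inv()*T*D
    c=RH.inv().apply(s['tcp_pos']*1000-RH.apply(Rc.apply(G))-C)
    e=Rc.as_euler('zyx',degrees=True)
    f=RH.inv().apply(s['wrist_force'])
    print('t',round(s['clock'],2),'cell',c.round(2),'tilt',e[1].round(2),'yaw',e[0].round(2),'roll',e[2].round(2),'F_H',f.round(1),'grip',round(s['grip_force'],1),round(s['finger_gap'],4))
def to(*a,base=None):
    s=env.get_state(); T,p=(rot(s['orientation']),s['tcp_pos']) if base is None else (lambda q,r:(r,q))(*goal(*base))
    q,g=goal(*a); print(a,'turn',(T.inv()*g).as_rotvec(degrees=True).round(2),'cm',(T.inv().apply(q-p)*100).round(2))
E
python3 - <<'E'
from k import *
cur(); to(-14,75,0); to(-14,70,21.8)
E
```

```text
t 5.2 cell [204.69  15.86  16.17] tilt -0.01 yaw -6.82 roll 0.04 F_H [-0.9 -2.7  6.2] grip 58.8 0.0242
(-14, 75, 0) turn [ 0.04  0.01 -6.82] cm [21.52 -4.23 -5.89]
(-14, 70, 21.8) turn [ 1.34 21.78 -6.73] cm [22.07 -4.29 -5.69]
```

Emit:
carry_out(steps=[[[0, 0, 0], [0, 0, -2.5], 230], [[0, 0, 0], [0, 0, -5.5], 230], [[0, 0, -1], [4, -0.8, -6.5], 230], [[0, 0, -3], [8.5, -1.6, -7], 230], [[0, 5, -5], [13, -2.5, -7], 230], [[0.5, 10, -6.7], [17.5, -3.4, -7], 230], [[1, 16, -6.7], [21, -4.1, -6.5], 230], [[1.3, 21.8, -6.7], [22, -4.3, -6], 230]])

```text
clock: 6.2
tcp_pos: [0.4675, 0.1286, 0.07]
orientation: [-0.122, 0.752, 0.63, 0.147]
wrist_force: [0.5, 0.2, -1.3]
finger_gap: 0.0246
grip_force: 59.3
```

```bash
python3 - <<'E'
from k import *
cur(); to(-9,46,21.8)
shot('wrist','w3.png')
E
```

```text
t 6.2 cell [-15.28  -0.15  72.93] tilt 22.03 yaw 0.16 roll 0.05 F_H [-0.2  0.4 -1.3] grip 59.3 0.0246
(-9, 46, 21.8) turn [ 0.05 -0.23  0.18] cm [-1.6   0.01  2.26]
```

View pics/w3.png

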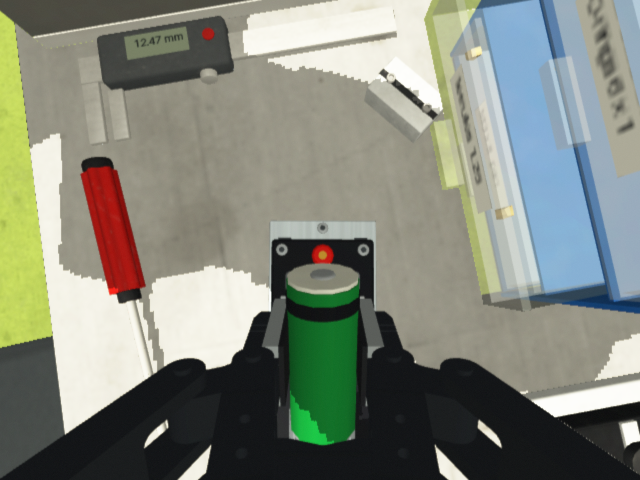

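The cell is held straight at (322,350), button end up, and lined up with the holder. I'll come in high so the fingertips clear the clip leaves.

```bash
python3 - <<'E'
from k import *
to(-3,60,21.8);to(-1,52,21.8)
E
```

```text
(-3, 60, 21.8) turn [-0.07 -0.33  0.  ] cm [-1.47  0.12  0.63]
(-1, 52, 21.8) turn [-0.07 -0.33  0.  ] cm [-1.96  0.13  1.3 ]
```

Emit:
carry_out(steps=[[[0, -0.3, 0], [-0.7, 0.1, 0.3], 230], [[0, -0.3, 0], [-1.47, 0.1, 0.6], 230], [[0, -0.3, 0], [-1.6, 0.1, 0.8], 230], [[0, -0.3, 0], [-1.8, 0.1, 1.05], 230], [[0, -0.3, 0], [-1.96, 0.1, 1.3], 230], [[0, -0.3, 0], [-1.96, 0.1, 1.3], 230], [[0, -0.3, 0], [-1.96, 0.1, 1.3], 230], [[0, -0.3, 0], [-1.96, 0.1, 1.3], 230]])

```text
clock: 7.25
tcp_pos: [0.4658, 0.1135, 0.0501]
orientation: [-0.12, 0.754, 0.63, 0.144]
wrist_force: [1.0, 2.1, 0.6]
finger_gap: 0.0238
grip_force: 59.3
```

```bash
python3 - <<'E'
from k import *
cur(); to(.5,50.5,21.8); to(1,48,21.8); to(1.5,46,21.8)
E
```

```text
t 7.25 cell [-0.27  0.88 53.16] tilt 21.55 yaw -0.02 roll 0.03 F_H [-2.2  0.6  0.6] grip 59.3 0.0238
(0.5, 50.5, 21.8) turn [ 0.03  0.25 -0.01] cm [-0.16 -0.09  0.22]
(1, 48, 21.8) turn [ 0.03  0.25 -0.01] cm [-0.3  -0.09  0.43]
(1.5, 46, 21.8) turn [ 0.03  0.25 -0.01] cm [-0.42 -0.09  0.6 ]
```

Emit:
carry_out(steps=[[[0, 0.2, 0], [-0.08, -0.08, 0.1], 230], [[0, 0.2, 0], [-0.16, -0.08, 0.22], 230], [[0, 0.2, 0], [-0.2, -0.08, 0.3], 230], [[0, 0.2, 0], [-0.25, -0.08, 0.36], 230], [[0, 0.2, 0], [-0.3, -0.08, 0.43], 230], [[0, 0.2, 0], [-0.3, -0.08, 0.43], 230], [[0, 0.2, 0], [-0.3, -0.08, 0.43], 230], [[0, 0.2, 0], [-0.3, -0.08, 0.43], 230]])

```text
clock: 8.25
tcp_pos: [0.465, 0.1128, 0.0454]
orientation: [-0.121, 0.754, 0.629, 0.146]
wrist_force: [1.2, 5.3, 5.2]
finger_gap: 0.024
grip_force: 59.7
```

```bash
python3 - <<'E'
from k import *
cur(); to(1.5,45.5,21.8);to(2,43.5,21.8)
E
```

```text
t 8.25 cell [ 0.58  0.27 48.44] tilt 21.83 yaw -0.02 roll 0.06 F_H [-5.4  0.3  5.2] grip 59.7 0.024
(1.5, 45.5, 21.8) turn [ 0.05 -0.03  0.  ] cm [-0.2  -0.03  0.24]
(2, 43.5, 21.8) turn [ 0.05 -0.03  0.  ] cm [-0.32 -0.03  0.41]
```

Emit:
carry_out(steps=[[[0, 0, 0], [-0.05, 0, 0.08], 230], [[0, 0, 0], [-0.1, 0, 0.16], 230], [[0, 0, 0], [-0.14, 0, 0.24], 230], [[0, 0, 0], [-0.18, 0, 0.32], 230], [[0, 0, 0], [-0.22, 0, 0.4], 230], [[0, 0, 0], [-0.22, 0, 0.4], 230], [[0, 0, 0], [-0.22, 0, 0.4], 230], [[0, 0, 0], [-0.22, 0, 0.4], 230]])

```text
clock: 9.25
tcp_pos: [0.4652, 0.1128, 0.0413]
orientation: [-0.121, 0.753, 0.629, 0.146]
wrist_force: [1.0, 6.5, 7.9]
finger_gap: 0.0241
grip_force: 59.9
```

```bash
python3 - <<'E'
from k import *
cur(); 
E
```

```text
t 9.25 cell [ 0.63  0.46 44.29] tilt 21.9 yaw -0.0 roll 0.08 F_H [-6.6 -0.1  7.9] grip 59.9 0.0241
```

Emit:
carry_out(steps=[[[0, 0, 0], [-0.05, 0, 0.04], 230], [[0, 0, 0], [-0.1, 0, 0.08], 230], [[0, 0, 0], [-0.15, 0, 0.12], 230], [[0, 0, 0], [-0.2, 0, 0.15], 230], [[0, 0, 0], [-0.22, 0, 0.16], 230], [[0, 0, 0], [-0.22, 0, 0.16], 230], [[0, 0, 0], [-0.22, 0, 0.16], 230], [[0, 0, 0], [-0.22, 0, 0.16], 230]])

```text
clock: 10.25
tcp_pos: [0.4653, 0.1118, 0.0396]
orientation: [-0.121, 0.753, 0.63, 0.147]
wrist_force: [2.2, 8.7, 12.2]
finger_gap: 0.0241
grip_force: 60.1
```

```bash
python3 - <<'E'
from k import *
cur(); 
E
```

```text
t 10.25 cell [ 1.57  0.65 42.53] tilt 21.98 yaw 0.02 roll 0.11 F_H [-8.9  0.6 12.2] grip 60.1 0.0241
```

Emit:
carry_out(steps=[[[0, 0, 0], [-0.03, 0, -0.01], 230], [[0, 0, 0], [-0.06, 0, -0.03], 230], [[0, 0, 0], [-0.1, 0, -0.04], 230], [[0, 0, 0], [-0.1, 0, -0.04], 230], [[0, 0, 0], [-0.1, 0, -0.04], 230], [[0, 0, 0], [-0.1, 0, -0.04], 230], [[0, 0, 0], [-0.1, 0, -0.04], 230], [[0, 0, 0], [-0.1, 0, -0.04], 230]])

```text
clock: 11.25
tcp_pos: [0.4651, 0.111, 0.0396]
orientation: [-0.122, 0.753, 0.63, 0.147]
wrist_force: [0.3, 9.3, 11.1]
finger_gap: 0.0244
grip_force: 60.1
```

```bash
python3 - <<'E'
from k import *
cur(); c,im,d=shot('wrist','w4.png'); cv2.imwrite('pics/w4c.png',cv2.resize(im[200:440,220:430],None,fx=2.4,fy=2.4)[:,:,::-1])
to(1.6,42,21.8);to(1.2,39.8,17.5);to(.5,37.7,13.5)
E
```

```text
t 11.25 cell [ 2.43  0.63 42.59] tilt 22.01 yaw 0.03 roll 0.11 F_H [-9.2 -1.4 11.1] grip 60.1 0.0244
(1.6, 42, 21.8) turn [ 0.1  -0.21  0.06] cm [ 0.05 -0.07  0.09]
(1.2, 39.8, 17.5) turn [ 0.1  -4.51  0.06] cm [-0.11 -0.07  0.34]
(0.5, 37.7, 13.5) turn [ 0.11 -8.51  0.06] cm [-0.24 -0.07  0.58]
```

View pics/w4c.png

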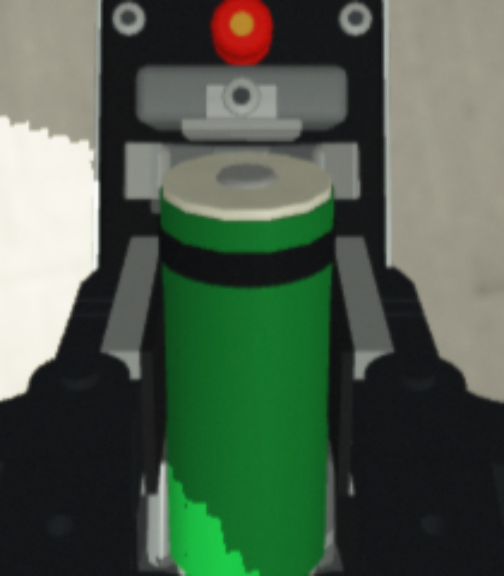

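The crop shows the button end (about (247,180)) just inside the plate's lip (about (241,130)), some 0.6 mm off centre towards +y. Next I'll correct that and start lowering the button end.

```bash
python3 - <<'E'
from k import *
cur();to(2.8,42.6,22);to(2.6,41.6,19.7);to(2.3,40.6,17.5);to(1.9,39.2,15)
E
```

```text
t 11.3 cell [ 2.45  0.66 42.61] tilt 22.01 yaw 0.02 roll 0.11 F_H [-9.3 -0.9 12.3] grip 60.1 0.0237
(2.8, 42.6, 22) turn [ 0.1  -0.01  0.06] cm [-0.03 -0.07 -0.01]
(2.6, 41.6, 19.7) turn [ 0.1  -2.31  0.06] cm [-0.12 -0.07  0.11]
(2.3, 40.6, 17.5) turn [ 0.1  -4.51  0.06] cm [-0.19 -0.07  0.23]
(1.9, 39.2, 15) turn [ 0.1  -7.01  0.06] cm [-0.27 -0.07  0.39]
```

Emit:
carry_out(steps=[[[0.1, 0, 0], [-0.03, -0.03, 0], 230], [[0.1, 0, 0], [-0.04, -0.06, -0.01], 230], [[0.1, -0.8, 0], [-0.06, -0.07, 0.03], 230], [[0.1, -1.6, 0], [-0.09, -0.07, 0.07], 230], [[0.1, -2.4, 0], [-0.12, -0.07, 0.11], 230], [[0.1, -3.4, 0], [-0.16, -0.07, 0.17], 230], [[0.1, -4.5, 0], [-0.19, -0.07, 0.23], 230], [[0.1, -4.5, 0], [-0.19, -0.07, 0.23], 230]])

```text
clock: 12.3
tcp_pos: [0.4648, 0.1103, 0.0367]
orientation: [-0.097, 0.758, 0.634, 0.117]
wrist_force: [2.9, 9.9, 8.0]
finger_gap: 0.0243
grip_force: 60.0
```

```bash
python3 - <<'E'
from k import *
cur();to(2.2,39.7,16);to(2.0,38.8,14);to(1.7,38.1,12.6)
E
```

```text
t 12.3 cell [ 2.15  0.5  40.42] tilt 17.48 yaw 0.1 roll 0.05 F_H [-10.3   1.1   8. ] grip 60.0 0.0243
(2.2, 39.7, 16) turn [ 0.05 -1.48  0.11] cm [-0.07 -0.05  0.08]
(2.0, 38.8, 14) turn [ 0.05 -3.48  0.11] cm [-0.13 -0.05  0.19]
(1.7, 38.1, 12.6) turn [ 0.05 -4.88  0.11] cm [-0.16 -0.05  0.27]
```

Emit:
carry_out(steps=[[[0, -0.7, 0], [-0.03, -0.03, 0.04], 230], [[0, -1.5, 0.1], [-0.06, -0.05, 0.08], 230], [[0, -2.2, 0.1], [-0.08, -0.05, 0.12], 230], [[0, -2.8, 0.1], [-0.1, -0.05, 0.15], 230], [[0, -3.5, 0.1], [-0.12, -0.05, 0.19], 230], [[0, -4.2, 0.1], [-0.14, -0.05, 0.23], 230], [[0, -4.9, 0.1], [-0.16, -0.05, 0.27], 230], [[0, -4.9, 0.1], [-0.16, -0.05, 0.27], 230]])

```text
clock: 13.3
tcp_pos: [0.4646, 0.1095, 0.0334]
orientation: [-0.07, 0.763, 0.637, 0.085]
wrist_force: [3.4, 8.9, 6.3]
finger_gap: 0.0241
grip_force: 59.9
```

```bash
python3 - <<'E'
from k import *
cur();to(1.5,36.6,10);to(1.1,34.8,7);to(.8,33,4);to(.5,31,0)
E
```

```text
t 13.3 cell [ 1.74  0.42 37.97] tilt 12.57 yaw -0.0 roll 0.09 F_H [-9.4  1.7  6.3] grip 59.9 0.0241
(1.5, 36.6, 10) turn [ 0.08 -2.57  0.01] cm [-0.08 -0.04  0.16]
(1.1, 34.8, 7) turn [ 0.08 -5.57  0.01] cm [-0.16 -0.04  0.36]
(0.8, 33, 4) turn [ 0.08 -8.57  0.01] cm [-0.26 -0.04  0.56]
(0.5, 31, 0) turn [ 8.000e-02 -1.257e+01  1.000e-02] cm [-0.39 -0.05  0.78]
```

Emit:
carry_out(steps=[[[0, -0.8, 0], [-0.03, -0.02, 0.05], 230], [[0, -1.7, 0], [-0.05, -0.04, 0.1], 230], [[0, -2.6, 0], [-0.08, -0.04, 0.16], 230], [[0, -3.6, 0], [-0.1, -0.04, 0.23], 230], [[0, -4.6, 0], [-0.13, -0.04, 0.3], 230], [[0, -5.6, 0], [-0.16, -0.04, 0.36], 230], [[0, -5.6, 0], [-0.16, -0.04, 0.36], 230], [[0, -5.6, 0], [-0.16, -0.04, 0.36], 230]])

```text
clock: 14.3
tcp_pos: [0.4644, 0.1087, 0.0297]
orientation: [-0.038, 0.766, 0.64, 0.047]
wrist_force: [2.7, 9.4, 8.3]
finger_gap: 0.0239
grip_force: 60.2
```

```bash
python3 - <<'E'
from k import *
cur();c,im,d=shot('wrist'); cv2.imwrite('pics/w5c.png',cv2.resize(im[200:440,220:430],None,fx=2.4,fy=2.4)[:,:,::-1])
to(.8,33,4);to(.5,31,0); print(env.get_state()['ft_torque'])
E
```

```text
t 14.3 cell [ 1.09  0.37 34.96] tilt 6.97 yaw -0.01 roll 0.12 F_H [-9.7  1.   8.3] grip 60.2 0.0239
(0.8, 33, 4) turn [ 0.12 -2.98 -0.  ] cm [-0.08 -0.04  0.22]
(0.5, 31, 0) turn [ 0.12 -6.98 -0.01] cm [-0.18 -0.04  0.45]
[ 1.68100885 -0.54871932  0.08710728]
```

View pics/w5c.png

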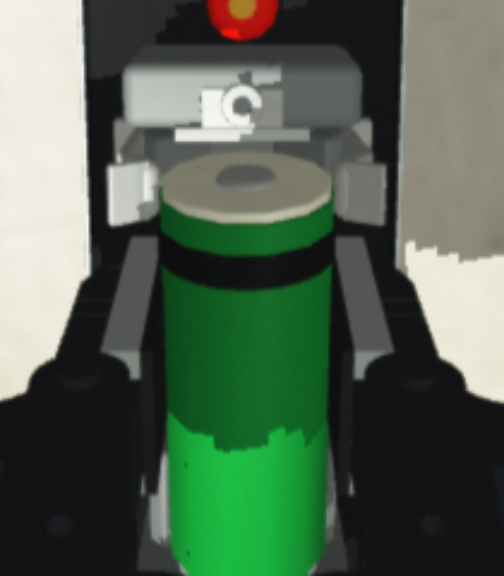

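The crop shows the button end (about (247,185)) between the clip leaves at (130,195) and (362,195), with the plate lip behind it at (241,135). The force is low, so I'll check heights by depth.

```bash
python3 - <<'E'
from k import *
c,im,d=shot('wrist'); P=pts(c,d); H=RH.inv().apply((P*1000-C).reshape(-1,3)).reshape(P.shape)
def at(n,r,cc,w=2):  # crop coords ->
    v=int(200+r/2.4);u=int(220+cc/2.4); q=H[v-w:v+w+1,u-w:u+w+1].reshape(-1,3); print(n,np.median(q,0).round(1),q.std(0).round(1))
at('leafL tip',180,125);at('leafR tip',185,368);at('face top',163,247,1);at('face left',190,180);at('face right',190,315);at('face low',208,247,1);at('button',176,247,1)
at('top near band',300,247);at('top mid',400,247);at('top far',500,247);at('top fl',540,247);at('plate lip',134,215,1);at('post',10,241);at('base',60,110);at('base',10,130)
at('block top',80,170)
E
```

```text
leafL tip [-28.7 -16.7  40.4] [0.5 0.5 0.6]
leafR tip [-27.9  18.   40.5] [0.5 0.5 0.7]
face top [-29.3   0.5  31.8] [0.2 0.3 0.8]
face left [-27.9  -8.6  42.7] [0.2 0.5 1.3]
face right [-27.8  10.3  42.8] [0.3 0.5 1.3]
face low [-27.3   0.5  49. ] [0.2 0.3 1.1]
button [-29.2   0.5  39.5] [0.1 0.3 0.8]
top near band [-14.2   0.5  50.1] [0.5 0.5 0.5]
top mid [ 1.1  0.5 48.5] [0.6 0.5 0.5]
top far [17.9  0.5 46.5] [0.7 0.5 0.7]
top fl [25.   0.5 45.7] [0.6 0.5 0.5]
plate lip [-34.5  -4.1  35.9] [0.3 0.3 0.6]
post [-51.8  -0.2  26.5] [ 2.5  0.5 28.4]
base [-41.5 -23.2   8.8] [0.6 0.6 0.6]
base [-50.3 -19.2   8.8] [0.6 0.6 0.6]
block top [-42.2 -10.8  33.8] [0.5 0.5 0.7]
```

```bash
python3 - <<'E'
from k import *
cur();to(.5,33.6,5,.4);to(-.2,32.5,3,.4);to(-1,31.2,1,.4);to(-1.3,30.5,0,.4)
E
```

```text
t 14.4 cell [ 1.11  0.41 34.96] tilt 6.98 yaw -0.02 roll 0.12 F_H [-8.8  1.4  7.4] grip 60.2 0.024
(0.5, 33.6, 5, 0.4) turn [ 0.12 -1.98 -0.  ] cm [-0.01 -0.    0.16]
(-0.2, 32.5, 3, 0.4) turn [ 0.12 -3.98 -0.01] cm [-0.01 -0.    0.29]
(-1, 31.2, 1, 0.4) turn [ 0.12 -5.98 -0.01] cm [-0.   -0.    0.44]
(-1.3, 30.5, 0, 0.4) turn [ 0.12 -6.98 -0.01] cm [-0.01 -0.    0.52]
```

Emit:
carry_out(steps=[[[0.1, -1, 0], [-0.01, 0, 0.08], 230], [[0.1, -2, 0], [-0.01, 0, 0.16], 230], [[0.1, -3, 0], [-0.01, 0, 0.22], 230], [[0.1, -4, 0], [-0.01, 0, 0.29], 230], [[0.1, -5, 0], [-0.01, 0, 0.36], 230], [[0.1, -6, 0], [-0.01, 0, 0.44], 230], [[0.1, -7, 0], [-0.01, 0, 0.52], 230], [[0.1, -7, 0], [-0.01, 0, 0.52], 230]])

```text
clock: 15.4
tcp_pos: [0.4639, 0.1086, 0.0242]
orientation: [0.001, 0.768, 0.641, -0.001]
wrist_force: [0.6, 6.0, 8.0]
finger_gap: 0.0241
grip_force: 60.7
```

```bash
cat > m.py <<'E'
from k import *
cur(); c,im,d=shot('wrist'); P=pts(c,d); H=RH.inv().apply((P*1000-C).reshape(-1,3)).reshape(P.shape)
hs=cv2.cvtColor(im,cv2.COLOR_RGB2HSV); g=(cv2.inRange(hs,(45,90,30),(85,255,255))>0)&(H[...,2]>25)&(H[...,2]<60)&(abs(H[...,1]-.5)<2)&(abs(H[...,0])<40)
q=H[g]; p=np.polyfit(q[:,0],q[:,2],1); print('top: tilt',np.degrees(np.arctan(-p[0])).round(2),'z(0)',p[1].round(2),'x',np.percentile(q[:,0],[1,99]).round(1),'n',len(q))
b=(abs(H[...,0]+47)<14)&(abs(H[...,1])>19)&(abs(H[...,1])<26)&(H[...,2]<12)&(H[...,2]>5); print('base z',np.median(H[b][:,2]).round(2) if b.any() else None)
E
python3 m.py
```

```text
t 15.4 cell [-0.6  -0.08 30.22] tilt -0.17 yaw -0.02 roll -0.04 F_H [-6.1 -0.5  8. ] grip 60.7 0.0241
top: tilt -0.44 z(0) 43.41 x [-28.4  29.9] n 1616
base z 8.84
```

Level, with top and spring force matching the home position. I'll release it and lift straight up.

Emit:
carry_out(steps=[[[0, 0, 0], [0, 0, 0], 200], [[0, 0, 0], [0, 0, 0], 170], [[0, 0, 0], [0, 0, 0], 140], [[0, 0, 0], [0, 0, 0], 130], [[0, 0, 0], [0, 0, 0], 130], [[0, 0, 0], [0, 0, -1], 130], [[0, 0, 0], [0, 0, -3], 130], [[0, 0, 0], [0, 0, -6], 130]])

```text
clock: 16.45
tcp_pos: [0.4616, 0.1078, 0.0836]
orientation: [-0.0, 0.768, 0.64, -0.004]
wrist_force: [0.3, -0.3, -1.0]
finger_gap: 0.0418
grip_force: 0.0
```

Emit:
carry_out(steps=[[[0, 0, 0], [0.5, 0, -2], 130], [[0, 0, 0], [1, 0, -4], 130], [[0, 0, 0], [1, 0, -6], 130], [[0, 0, 0], [1, 0, -6], 130], [[0, 0, 0], [1, 0, -6], 130], [[0, 0, 0], [1, 0, -6], 130], [[0, 0, 0], [1, 0, -6], 130], [[0, 0, 0], [1, 0, -6], 130]])

```text
clock: 17.45
tcp_pos: [0.4642, 0.1179, 0.1426]
orientation: [-0.0, 0.768, 0.64, -0.003]
wrist_force: [0.4, 0.3, -0.4]
finger_gap: 0.0417
grip_force: 0.0
```

```bash
python3 m.py; python3 - <<'E'
from h import *
st(); c,im,d=shot('wrist','w6.png'); 
E
```

```text
t 17.45 cell [ -9.83  -1.41 148.63] tilt -0.28 yaw -0.1 roll -0.27 F_H [-0.3  0.4 -0.4] grip 0.0 0.0417
top: tilt -0.46 z(0) 43.46 x [-29.7  29.6] n 526
base z 8.82
t 17.5 tcp [0.4643 0.1179 0.1427] F [ 0.4  0.  -0.9] gap 0.0421 grip 0.0 rpy [[0.18, 0.984, -0.005], [0.984, -0.18, -0.004], [-0.005, -0.004, -1.0]]
```

View pics/w6.png

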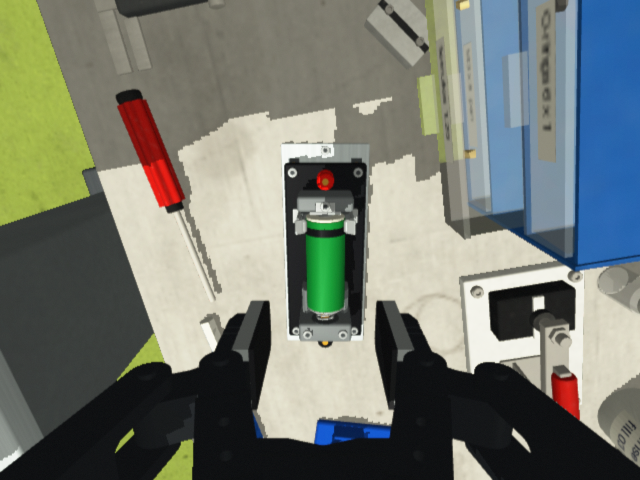

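The picture shows the green cell (325,268) level between the clip and the spring block. The depth reading agrees: its top is 34.6 mm above the base against 35 mm nominal, with no real tilt. The robot is clear of everything, so I'm handing in.

```bash
python3 -c "
from workcell import env
print(env.hand_in())"
```

```text
the job is handed in; nothing more can be done
None
```

The charged green cell is in the holder, level and held between both contacts by force and depth readings, and the job was handed in at about 17.5 s; the hand-in gave no verdict.

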